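Clamp a countersink bit and hold a loupe in focus over its tip

ROBOT

A 7-joint arm with a two-finger parallel gripper is mounted at the origin on a cart in front of the work surface, level with it; the furniture and walls round the work are solid. World frame = base frame: x ahead of the robot, y to its left, z up, the work surface at z = 0. Lengths are in m, angles in rad, forces in N, time in s.
With the tool pointing down it reaches from about 0.35 to 0.9 m from the base axis. Payload 19.9 kg.
Tool frame: the origin (TCP) lies at the very end of the fingers, on their centre line; the grasp point (between the pads) lies 19 mm behind it (grasp_offset is the distance from the TCP to the grasp point, in m); z points along the fingers, y is the direction in which the jaws open and shut (so a half turn about z gives the same grasp; the last joint's range is limited). The gripper opens to 94 mm and grips with 3 to 60 N. Pads are 16 mm wide; open, the fingers measure 119 mm over their backs; the gripper's body (75 mm by 177 mm) begins 78 mm behind the grasp point.
Start: joints at [-1.347, 0.417, -0.01, 1.614, 0.005, 1.111, -0.053], TCP at [0.164, 0.603, 0.205] pointing down, gripper open.
Joint ranges: [-2.81, 2.81], [-0.39, 2.02], [-1.27, 1.25], [0.06, 2.57], [-1.19, 4.33], [0.19, 2], [-2.82, 2.82]. Speed limits (rad/s): [1.89, 1.89, 2.39, 2.39, 3.01, 3.01, 3.01].

INTERFACE

Orientations are given as a unit quaternion [w, x, y, z].
In Python, from cell import state, get_image, close_job, boxes_of, trace, place_of, grasp_offset gives the robot as it stands.
- The arm moves only by the tool jog_arm, never from a script. Its argument "increments" is a list of rows, each a list of 7 numbers: the shift along the tool's x, y, z in m, then the turn, a rotation vector about the tool's x, y, z in rad, then the finger opening in m, from 0 to 0.094. In form: [[dx, dy, dz, wx, wy, wz, jaw], ...]. A call has 1 to 20 rows; each row is the pose to reach, as a shift and turn from the pose measured when the call began, along the tool's axes at that moment; what a row does not reach only later rows make up. A row lasts 1/10 s, in which the tool goes at most 50 mm and 8.59 degrees, less where a joint would pass 70% of its speed; a pose out of reach is approached as far as the arm can. A call with a gripper value outside its range is refused whole. The fingers move at their own pace and stop on an object; "squeeze" is the grip in N (left out, the last holds). Time passes only in rows, so rows that repeat a pose let the fingers close. It gives the time, the measured TCP pose, the force and the opening at its end, in the units of the state.
- state(): the state, without advancing time (a new reading comes with each control period).
- get_image(name): name is "scene" or "top" or "wrist"; returns a dict with "pixels" (420x560x3 uint8, red, green, blue), "fovy" (degrees; the focal length in pixels is half the picture's height over the tangent of half this angle, whatever the lens; pixels are square), "cx", "cy" (the principal point, pixels), "world_from_camera" (4x4, takes a point from camera to world coordinates); the wrist camera has in their place "mount" (4x4, takes a point from camera to tool coordinates, whose origin is the TCP and whose axes are the flange's). Camera axes: x right, y down, z forward; pixel columns grow to the right and rows downward; lengths in m; the calibration is good to about 2 mm. The wrist camera is an equidistant fisheye: a pixel r from the principal point sees the ray r / f radians off the axis. A picture is of the moment at which its call begins: read the wrist's pose just before it. There is no depth.
- close_job(): hands the job in, once; it reports no verdict.
Trained networks look in a picture, given as the dict that the camera call returned (one of the last four; its "shot" number tells which), for a name from the list of things; names that differ only in an ending like _2 or _b are one class to them, and where a whole thing is asked for, a point or a joint stands for the part that bears it (a point fixed in the world has none). Each returns a list of dicts, best first, with "p" (0 to 1); they miss things now and then, are a little off and sometimes report something else, mostly with a low value. They report only what shows in the picture. A call takes as long as a camera call.
- boxes_of(label, picture): "centre" ([column, row] in pixels, amid what is visible of it).
- trace(label, picture): "mask" (420x560 bool, what is visible of it) and "centre" ([column, row] in pixels, amid what is visible of it).
- place_of(label, picture): "centre" ([column, row] in pixels: a listed point, or the origin of a listed thing).
The state is a dict: "clock": time; "joint_positions": joint angles; "joint_vel": joint speeds; "joint_torque": joint torques, N m; "position": TCP position; "eef_rot": TCP orientation; "wrist_force": force on the tool from outside, world axes, zero at the start; "ft_torque": the same for the moment, N m; "finger_gap": opening from 0.0 (shut) to 1.0 (fully open).
Only numpy, scipy, OpenCV 4.12 (cv2) and the standard library are available. Lean on these libraries where they do the work, as an engineer would, in place of code of your own. Each camera call takes 0.05 s, during which the arm holds its last target.

TASK

First turn the chuck's knurled sleeve clockwise, seen from above, until its three jaws are tight on the countersink bit standing in it. Then take the loupe from its wooden rest by the handle and hold it level, lens centred over the tip of the bit and at the height of the red pointer on the gauge post, clear of the bit, chuck and post. Finish while still holding the loupe there, and leave the pointer's height, the bit and the tools lying about as they are.

Things in the scene. Friction and masses are not known exactly. Their poses are not given: they have to be found in the camera images.
- station: fixed plywood board 145 x 110 x 15 mm carrying the upright chuck and the gauge post; origin on the worktop under the chuck's axis; z up; +x points from the chuck to the post (8 mm thick, 185 mm high, axis at x = +80 mm); the board spans x = -50 to +95 mm, y = -55 to +55 mm. It stands on one side of the worktop and the loupe's rest on the other; which side varies.
- sleeve_grip (a point): point on the chuck's upright axis at the height to grip the steel sleeve with its black knurling: outer diameter 46 mm, straight-sided from 34 to 64 mm above the worktop, this point 55 mm above the worktop; a narrower nose and the jaws go up to 79 mm, the bit to 92 mm. A fixed foot of 64 mm diameter lies below 21 mm.
- chuck_sleeve (a joint): turn of the sleeve in rad, growing clockwise seen from above; starts at 0 to 0.3, drives all three jaws inward 3.5 mm a rad; jaws touch the bit at about 1.2, firm stop at 1.35; a stiff turn of about 0.1 N m that stays where it is left
- jaw_1: first of the chuck's three jaws (6 mm wide bars), which close together on the bit
- jaw_2: second jaw
- jaw_3: third jaw
- bit: countersink bit, 10 mm round steel shank with a 14 mm brass-coloured conical head, 62 mm long, standing tip up in the chuck's socket; origin at the centre of its foot, z along it to the tip
- bit_tip (a point): tip of the bit, 92 mm above the worktop
- marker_pointer (a point): end of the red pointer on the gauge post, half-way up its thickness, 54 mm from the chuck's axis; the pointer shows the height for the lens, 40 to 72 mm above the bit's tip, different each time; it slides along the post if pushed
- lens_centre (a point): centre of the loupe's lens, half-way up its steel ring (60 mm outer diameter, 12 mm high); axes: +x from handle to lens, z straight through the lens, up when level
- loupe_handle (a point): middle of the loupe's black handle, half-way up: a bar 16 mm wide, 14 mm high, 85 mm long along x, its middle 80 mm from the lens centre and 1 mm higher; the place to grip, across the width. On the rest it lies 41 mm above the worktop
- loupe: the loupe, about 0.08 kg; origin under the lens centre, axes as for the lens centre
- loupe_rest: fixed dark wooden rest on which the loupe lies level, base 165 x 70 x 8 mm; origin on the worktop under the lens, the handle runs to -x; a pedestal under the lens and a saddle with two low cheeks (up to 41 mm high) 116 mm from the lens under the handle's end; the handle is free between 44 and 110 mm from the lens; lift straight up
- pliers_2: blue-handled long-nose pliers, loose bystander, to be left where it is
- driver_1: yellow and black screwdriver, loose bystander, to be left where it is
- tape_measure: orange tape measure, loose bystander, to be left where it is
- sanding_block: black and grey sanding block, loose bystander, to be left where it is

How it is judged:
On the way, in this order (a step that is already met when the one before it is completed fails the run):
1. the jaws are tight on the bit (value of joint chuck_sleeve above 1.15 rad and contact force between each of jaw_1, jaw_2, jaw_3 and bit above 1 N), for 0.2 s.
2. the loupe is lifted off its rest in the fingers (height (world z) of lens_centre above 0.06 m and contact force between the fingers and loupe above 0.5 N and contact force between loupe and loupe_rest below 0.05 N), for 0.2 s.
At the end, for the whole second after the job is handed in: The jaws are tight on the bit (all three press on it, sleeve beyond 1.15 rad) and the bit is upright; the fingers hold the loupe still, its lens centre within 10 mm of the bit tip's vertical and within 7 mm of the red pointer's height, level within 0.12 rad, touching neither bit nor station (all of step 1 and horizontal distance between lens_centre and bit_tip below 0.01 m and z of lens_centre in the frame of marker_pointer between -0.007 and 0.007 m and angle between lens_centre's own z axis and vertical below 0.12 rad and contact force between the fingers and loupe above 0.5 N and contact force between loupe and station below 0.05 N and contact force between loupe and bit below 0.05 N and linear speed of loupe below 0.03 m/s and angular speed of loupe below 0.3 rad/s and angle between bit's own z axis and vertical below 0.1 rad); the arm keeps its last pose, push and grip.
It fails at once if the red pointer is shifted by more than 5 mm (distance of marker_pointer from where it was at the start of the episode above 0.005 m).
It fails at once if the bit is pulled up or knocked over by more than 8 mm (distance of bit_tip from where it was at the start of the episode above 0.008 m).
It fails at once if the loupe is tipped or dropped (angle between lens_centre's own z axis and vertical above 0.8 rad).
It fails at once if a tool lying about (pliers, screwdriver, tape measure, sanding block) is moved by more than 30 mm (distance of any of pliers_2, driver_1, tape_measure, sanding_block from where it was at the start of the episode above 0.03 m).
It also fails if it takes over 58 s, if anything falls off the work surface, if the arm or the gripper's body presses on something with over 40 N, if the wrist force passes 120 N, or if a joint passes its speed limit or range.

## Working session

There is one attempt and no reset: what is moved stays moved. The work goes in short steps, Python scripts to look and compute and a tool call to move; the robot and the scene stay as the last step left them, time stands still between calls to the robot, and variables do not carry over. Pictures are saved under pics/ and viewed, and the job is handed in when it is done.

Besides the shell and the picture viewer there is one more tool, called after "Emit:" as name(argument=value, ...), one argument or row to a line, values as JSON. jog_arm: Moves the arm, as the interface text tells. Its arguments: {"type":"object","properties":{"increments":{"type":"array"},"squeeze":{"type":"number"}},"required":["increments"]}

```bash
ls; mkdir -p pics
python3 - <<'E'
from cell import *
import cv2
print(state()); print(grasp_offset)
for n in ["scene","top","wrist"]:
    d=get_image(n); cv2.imwrite(f"pics/{n}0.png",d["pixels"][:,:,::-1])
    print(n,{k:v for k,v in d.items() if k!="pixels"})
E
```

```text
pics
{'clock': 0.0, 'joint_positions': array([-1.34648068,  0.41797452, -0.01026853,  1.61418157,  0.00468357,
        1.1106948 , -0.05301914]), 'joint_vel': array([ 0.00162587, -0.00123834,  0.00114271, -0.00064214,  0.00092755,
       -0.00082489,  0.00046638]), 'joint_torque': array([-1.45174345e-03, -8.51258898e+01,  6.38358481e-01, -4.25973952e+01,
       -4.88114858e-02,  1.86981627e-02,  1.38045170e-04]), 'position': array([0.16411287, 0.60267235, 0.20482199]), 'eef_rot': array([-3.63595646e-05,  1.32541469e-01,  9.91177269e-01, -6.16245785e-04]), 'wrist_force': array([-0.59917378, -0.19273977,  0.21924716]), 'ft_torque': array([-0.00156506, -0.01903001, -0.0281191 ]), 'finger_gap': 0.9992162498721796}
0.0188
scene {'fovy': 55.34364910767066, 'cx': 283.601787000765, 'cy': 201.76642866889767, 'world_from_camera': array([[ 0.78549815, -0.28603425,  0.54879602, -0.17581858],
       [-0.61884012, -0.37082871,  0.69247598, -0.85809988],
       [ 0.00543747, -0.88355559, -0.46829473,  0.68841692],
       [ 0.        ,  0.        ,  0.        ,  1.        ]]), 'shot': 1}
top {'fovy': 53.754643999138366, 'cx': 274.06363091167873, 'cy': 206.68156311971546, 'world_from_camera': array([[-0.0172299 , -0.99493348,  0.099048  ,  0.38848304],
       [-0.99977131,  0.01839883,  0.0109003 , -0.01381829],
       [-0.01266744, -0.09883753, -0.99502295,  1.23866585],
       [ 0.        ,  0.        ,  0.        ,  1.        ]]), 'shot': 2}
wrist {'fovy': 65.70646984690485, 'cx': 277.15890988702824, 'cy': 211.07979243716943, 'mount': array([[ 8.30023703e-04, -9.62222184e-01, -2.72264173e-01,
         7.99058983e-02],
       [ 9.99999329e-01,  1.01870086e-03, -5.51645922e-04,
        -9.56329519e-04],
       [ 8.08161691e-04, -2.72263532e-01,  9.62222384e-01,
        -1.79303030e-01],
       [ 0.00000000e+00,  0.00000000e+00,  0.00000000e+00,
         1.00000000e+00]]), 'shot': 3}
```

View pics/scene0.png

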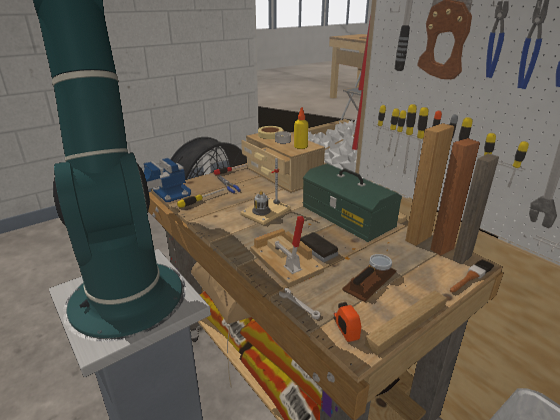

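View pics/top0.png

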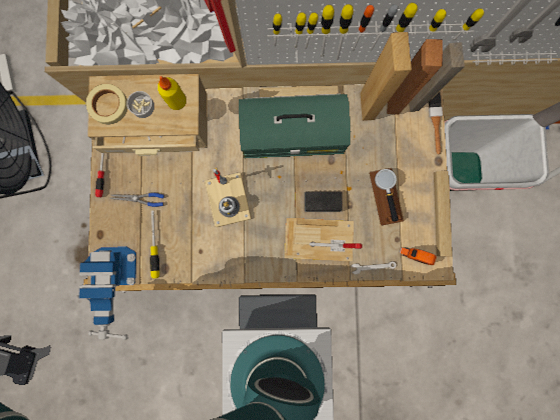

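View pics/wrist0.png

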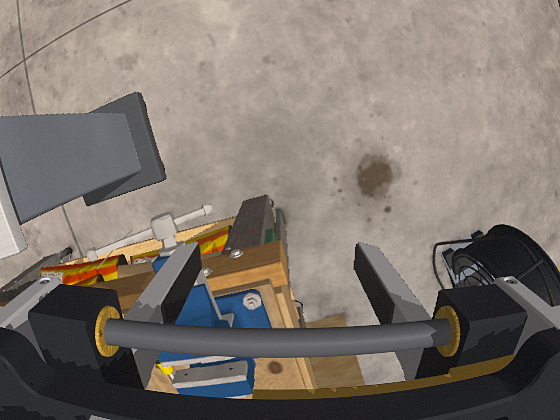

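The top view shows the chuck at (227,205) on the left, the post at about (217,176), and the loupe with its lens at (386,180) and its handle pointing down to about (395,213). Next I measure them.

```bash
cat > h.py <<'E'
from cell import *
import numpy as np, cv2
from scipy.spatial.transform import Rotation as R
def rot(q): return R.from_quat([q[1],q[2],q[3],q[0]])
def f_of(d): return d["pixels"].shape[0]/2/np.tan(np.radians(d["fovy"])/2)
def shot(n,save=None):
    s=state(); d=get_image(n); 
    if n=="wrist":
        T=np.eye(4);T[:3,:3]=rot(s["eef_rot"]).as_matrix();T[:3,3]=s["position"]
        d["T"]=T@d["mount"]
    else: d["T"]=d["world_from_camera"]
    d["n"]=n
    if save: cv2.imwrite("pics/"+save+".png",d["pixels"][:,:,::-1])
    return d
def ray(d,px):
    f=f_of(d);u=(px[0]-d["cx"]);v=(px[1]-d["cy"])
    if d["n"]=="wrist":
        r=np.hypot(u,v);t=r/f;c=np.array([u/r*np.sin(t),v/r*np.sin(t),np.cos(t)])
    else: c=np.array([u/f,v/f,1])
    c/=np.linalg.norm(c)
    return d["T"][:3,3],d["T"][:3,:3]@c
def proj(d,P):
    T=np.linalg.inv(d["T"]);c=T[:3,:3]@P+T[:3,3];f=f_of(d)
    if d["n"]=="wrist":
        h=np.hypot(c[0],c[1]);t=np.arctan2(h,c[2]);return np.array([d["cx"]+f*t*c[0]/h,d["cy"]+f*t*c[1]/h])
    return np.array([d["cx"]+f*c[0]/c[2],d["cy"]+f*c[1]/c[2]])
def tri(obs):
    A=np.zeros((3,3));b=np.zeros(3)
    for d,px in obs:
        o,r=ray(d,px);M=np.eye(3)-np.outer(r,r);A+=M;b+=M@o
    P=np.linalg.solve(A,b)
    return P,[round(float(np.linalg.norm(proj(d,P)-px)),1) for d,px in obs]
def atz(d,px,z):
    o,r=ray(d,px);return o+r*(z-o[2])/r[2]
E
python3 - <<'E'
from h import *
a=shot("scene");b=shot("top")
for l in ["bit_tip","sleeve_grip","marker_pointer","lens_centre","loupe_handle","loupe_rest","station"]:
    pa=place_of(l,a);pb=place_of(l,b)
    print(l,[(np.round(x["centre"]),round(x["p"],2)) for x in pa[:2]],[(np.round(x["centre"]),round(x["p"],2)) for x in pb[:2]])
    if pa and pb: print("   ",tri([(a,pa[0]["centre"]),(b,pb[0]["centre"])]))
for l in ["pliers_2","driver_1","tape_measure","sanding_block"]:
    pb=boxes_of(l,b); 
    for x in pb[:3]: print(l,x["centre"],x["p"],atz(b,x["centre"],0.01))
for n,d in (("s",a),("t",b)):
    im=d["pixels"][:,:,::-1]
    c=[im[180:240,235:300],im[245:310,335:405]] if n=="s" else [im[160:225,195:260],im[160:225,360:415]]
    cv2.imwrite(f"pics/z{n}.png",np.hstack([cv2.resize(q,(390,390),interpolation=cv2.INTER_CUBIC) for q in c]))
E
```

```text
bit_tip [] [(array([228., 206.]), 0.67), (array([228., 203.]), 0.43)]
sleeve_grip [(array([344., 328.]), 0.52), (array([261., 199.]), 0.43)] [(array([228., 205.]), 0.72)]
    (array([ 0.68056769,  0.07225781, -0.54561855]), [40.2, 38.4])
marker_pointer [(array([271., 170.]), 0.54)] [(array([222., 185.]), 0.57)]
    (array([0.55630359, 0.13602477, 0.15597713]), [0.1, 0.2])
lens_centre [(array([378., 263.]), 0.76)] [(array([387., 177.]), 0.73), (array([155., 245.]), 0.46)]
    (array([ 0.58385791, -0.32858529,  0.03380212]), [2.8, 2.6])
loupe_handle [(array([364., 277.]), 0.74)] [(array([388., 206.]), 0.68)]
    (array([ 0.50606413, -0.33598287,  0.02738785]), [0.2, 0.1])
loupe_rest [(array([378., 271.]), 0.71)] [(array([384., 181.]), 0.75), (array([413., 258.]), 0.57)]
    (array([ 0.58008311, -0.32896423,  0.00543143]), [0.9, 0.8])
station [(array([262., 212.]), 0.69), (array([378., 267.]), 0.6)] [(array([227., 207.]), 0.72)]
    (array([0.51557301, 0.13813775, 0.00538194]), [0.8, 1.0])
pliers_2 [143.7, 195.3] 0.52 [0.55233345 0.39015823 0.01      ]
driver_1 [155.3, 262.2] 0.53 [0.35261592 0.35300001 0.01      ]
tape_measure [418.4, 253.4] 0.7 [ 0.36521626 -0.42147548  0.01      ]
sanding_block [323.9, 200.8] 0.62 [ 0.5256524  -0.14915276  0.01      ]
```

View pics/zs.png

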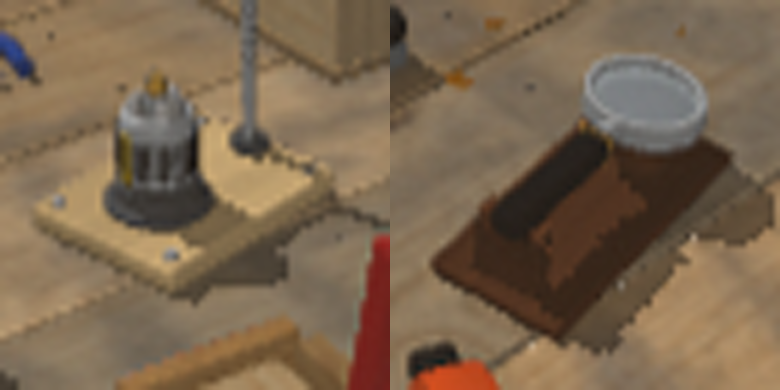

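View pics/zt.png

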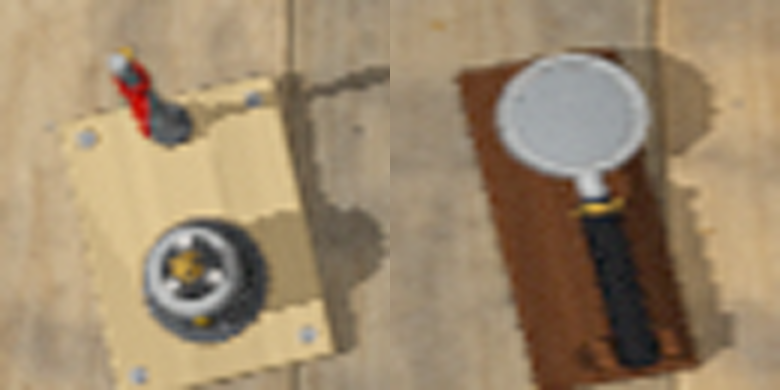

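```bash
cat >> h.py <<'E'
def plan(p,yaw):
    s=state();r=rot(s["eef_rot"]);d=r.inv().apply(np.array(p)-s["position"])
    x=np.array([np.cos(yaw),np.sin(yaw),0]);z=np.array([0,0,-1.]);y=np.cross(z,x)
    w=(r.inv()*R.from_matrix(np.stack([x,y,z],1))).as_rotvec()
    print("shift",np.round(d,4),"rotvec",np.round(w,4),"yaw now",yawnow(s))
def yawnow(s=None):
    s=s or state();m=rot(s["eef_rot"]).as_matrix();return round(float(np.arctan2(m[1,0],m[0,0])),4)
E
python3 - <<'E'
from h import *
plan([0.50,0.138,0.32],3.3)
d=shot("top");s=shot("scene")
print(tri([(s,(261.2,192)),(d,(225.5,204.2))]), atz(d,(225.5,204.2),.092))
print("post base",atz(d,(223.7,181.7),.018), "lens", atz(d,(360+573/390*55,160+115/390*65),.042))
E
```

```text
shift [-0.4462 -0.3605 -0.1145] rotvec [-1.000e-04  0.000e+00 -4.241e-01] yaw now 2.8759
(array([0.51333095, 0.13433466, 0.0859547 ]), [0.2, 0.3]) [0.51207829 0.13396386 0.092     ]
post base [0.58765306 0.14849844 0.018     ] lens [ 0.57900435 -0.48675213  0.042     ]
```

Emit:
jog_arm(
  increments=[
    [0, 0, -0.05, 0, 0, 0, 0.094],
    [0, 0, -0.1, 0, 0, 0, 0.094],
    [-0.03, -0.024, -0.115, 0, 0, -0.03, 0.094],
    [-0.07, -0.056, -0.115, 0, 0, -0.06, 0.094],
    [-0.11, -0.088, -0.115, 0, 0, -0.1, 0.094],
    [-0.15, -0.12, -0.115, 0, 0, -0.14, 0.094],
    [-0.19, -0.152, -0.115, 0, 0, -0.18, 0.094],
    [-0.23, -0.186, -0.115, 0, 0, -0.22, 0.094],
    [-0.27, -0.218, -0.115, 0, 0, -0.26, 0.094],
    [-0.31, -0.25, -0.115, 0, 0, -0.3, 0.094],
    [-0.35, -0.283, -0.115, 0, 0, -0.34, 0.094],
    [-0.39, -0.315, -0.115, 0, 0, -0.38, 0.094],
    [-0.42, -0.34, -0.115, 0, 0, -0.4, 0.094],
    [-0.446, -0.36, -0.115, 0, 0, -0.424, 0.094],
    [-0.446, -0.36, -0.115, 0, 0, -0.424, 0.094],
    [-0.446, -0.36, -0.115, 0, 0, -0.424, 0.094],
  ],
)

```text
clock: 2.85
position: [0.5, 0.1383, 0.3204]
eef_rot: [-0.0, -0.078, 0.997, -0.0]
wrist_force: [-0.1, 0.5, 0.9]
finger_gap: 0.998
```

Run:
```python
from h import *
s=state();print(s["position"],yawnow(),s["joint_positions"],s["clock"],s["joint_vel"])
w=shot("wrist","w1")
for l in ["bit_tip","sleeve_grip","marker_pointer"]: print(l,[(np.round(x["centre"],1),round(x["p"],2)) for x in place_of(l,w)[:2]])
print("expected tip",proj(w,np.array([.5128,.1342,.092])))
```

```text
[0.4999803  0.13830743 0.32037198] -2.9847 [-0.66576504  0.13508351  0.37648384  1.73258631 -0.05162592  1.2838767
  1.44989832] 2.85 [-0.02571743 -0.00822446 -0.02595283  0.00821827 -0.00100654 -0.00048164
 -0.01040896]
bit_tip [(array([270.5, 193.3]), 0.41)]
sleeve_grip [(array([271.5, 188.8]), 0.61)]
marker_pointer [(array([274.3, 245.8]), 0.48)]
expected tip [273.15191633 193.94193317]
```

View pics/w1.png

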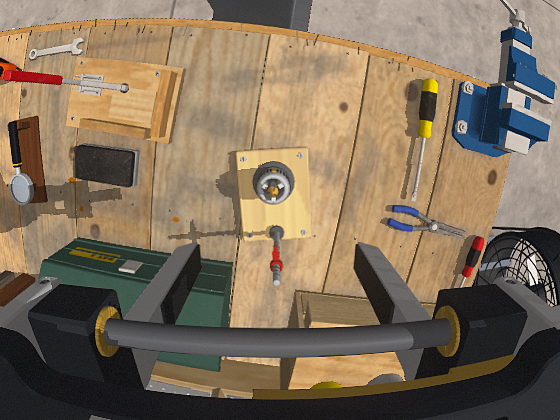

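The chuck is at (273,182), the pointer near (275,250), and the post top at (277,283). The post is aligned with tool -x. Zooming in, and taking a second wrist viewpoint.

Emit:
jog_arm(
  increments=[
    [0.03, 0, -0.02, 0, 0, 0, 0.094],
    [0.06, 0.02, -0.02, 0, 0, 0, 0.094],
    [0.08, 0.04, -0.02, 0, 0, 0, 0.094],
    [0.08, 0.04, -0.02, 0, 0, 0, 0.094],
    [0.08, 0.04, -0.02, 0, 0, 0, 0.094],
  ],
)

```text
clock: 3.55
position: [0.4138, 0.167, 0.3409]
eef_rot: [0.0, -0.081, 0.997, 0.0]
wrist_force: [-0.0, -0.3, -0.4]
finger_gap: 1.0
```

Run:
```python
from h import *
s=state();print(s["position"],yawnow())
w=shot("wrist","w2")
for l in ["bit_tip","sleeve_grip","marker_pointer"]: print(l,[(np.round(x["centre"],1),round(x["p"],2)) for x in place_of(l,w)[:2]])
print("expected tip",proj(w,np.array([.5128,.1342,.092])))
a=cv2.imread("pics/w1.png")[145:295,230:330];b=w["pixels"][:,:,::-1]
c=proj(w,np.array([.53,.138,.092])).astype(int);print(c)
b=b[max(0,c[1]-75):max(0,c[1]-75)+150,c[0]-50:c[0]+50]
cv2.imwrite("pics/zw.png",cv2.resize(np.hstack([a,b]),(800,600),interpolation=cv2.INTER_CUBIC))
```

```text
[0.41375523 0.16699347 0.34086628] -2.9797
bit_tip [(array([241.9, 243.6]), 0.5)]
sleeve_grip [(array([244.2, 236. ]), 0.75), (array([247.8, 221.8]), 0.47)]
marker_pointer [(array([243.2, 294.1]), 0.64)]
expected tip [243.64813338 245.91976754]
[244 257]
```

View pics/zw.png

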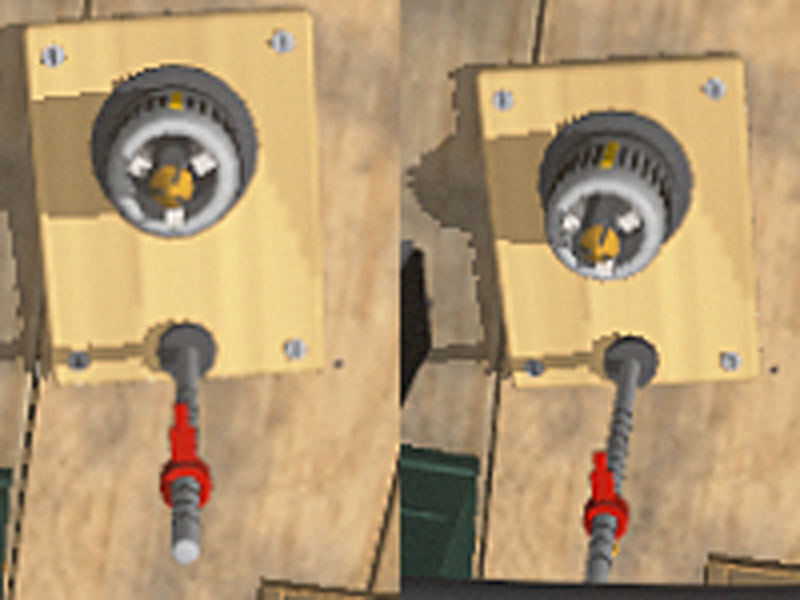

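```bash
cat > m.py <<'E'
from h import *
def wcam(p,yaw,img):
    d=dict(img);x=np.array([np.cos(yaw),np.sin(yaw),0]);z=np.array([0,0,-1.])
    T=np.eye(4);T[:3,:3]=np.stack([x,np.cross(z,x),z],1);T[:3,3]=p;d["T"]=T@d["mount"];d["n"]="wrist";return d
E
python3 - <<'E'
from m import *
w2=shot("wrist");w1=wcam([0.4999803,0.13830743,0.32037198],-2.9847,w2)
t=shot("top");s=shot("scene","s1")
P=lambda n,o:print(n,tri(o)[0].round(4),tri(o)[1])
P("tip all",[(w1,(273.2,191.5)),(w2,(244,242)),(t,(225.5,204.2)),(s,(261.2,192))])
P("tip w",[(w1,(273.2,191.5)),(w2,(244,242))])
P("ptr all",[(w1,(275.3,246.3)),(w2,(244,295.7)),(t,(222,185)),(s,(271,170))])
P("ptr w",[(w1,(275.3,246.3)),(w2,(244,295.7))])
P("ptr ts",[(t,(222,185)),(s,(271,170))])
P("base",[(w1,(276.5,231.5)),(w2,(252,271)),(t,(223.7,181.7))])
print([ (x["centre"],x["p"]) for x in place_of("marker_pointer",s)[:2]])
cv2.imwrite("pics/z3.png",cv2.resize(np.hstack([s["pixels"][150:220,240:300,::-1],t["pixels"][155:225,205:265,::-1]]),(800,466),interpolation=cv2.INTER_CUBIC))
E
```

```text
tip all [0.5116 0.1333 0.0862] [0.7, 1.6, 0.6, 0.5]
tip w [0.5114 0.133  0.0823] [0.8, 0.7]
ptr all [0.5593 0.1414 0.1508] [3.1, 2.3, 2.4, 0.5]
ptr w [0.5619 0.1447 0.1462] [0.4, 0.3]
ptr ts [0.5566 0.1349 0.1548] [0.0, 0.0]
base [0.5881 0.1494 0.0174] [0.7, 0.1, 0.3]
[([269.5, 169.6], 0.56), ([367.8, 277.9], 0.35)]
```

View pics/z3.png

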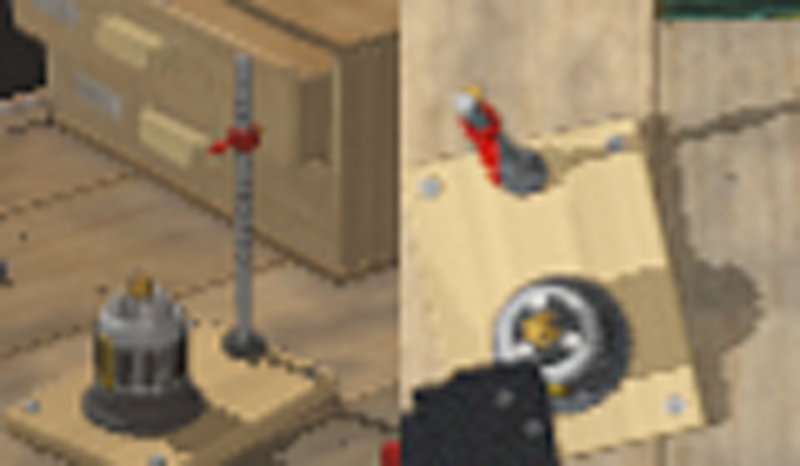

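Run:
```python
from m import *
w2=shot("wrist");w1=wcam([0.4999803,0.13830743,0.32037198],-2.9847,w2)
t=shot("top");s=shot("scene")
P=lambda n,o:print(n,tri(o)[0].round(4),tri(o)[1])
P("ptr all",[(w1,(275.3,246.3)),(w2,(244,295.7)),(t,(219.7,182.7)),(s,(271.5,172.5))])
P("ptr st",[(t,(219.7,182.7)),(s,(271.5,172.5))])
from scipy.optimize import minimize
ax=np.array([.5116,.1333]);th=.207;u=np.array([np.cos(th),np.sin(th)])
# joint fit: axis, theta, pointer height, per-camera pixel bias
def pts(v): 
    a=v[:2];u=np.array([np.cos(v[2]),np.sin(v[2])]);return [np.r_[a,.092],np.r_[a+.08*u,.017],np.r_[a+.08*u,.185],np.r_[a+.054*u,v[3]]]
ob={0:(w1,[(273.2,191.5),(276.5,231.5),(276.5,282.5),(275.3,246.3)]),1:(w2,[(244,242),(252,271),None,(244,295.7)]),
2:(t,[(225.5,204.2),(223.7,181.7),(214.5,170.5),(219.7,182.7)]),3:(s,[(261.2,192),(276.5,201.5),(276.3,158.5),(271.5,172.5)])}
def res(v):
    r=[];q=pts(v[:4])
    for k,(d,o) in ob.items():
        for p,x in zip(q,o):
            if x is not None: r+=list(proj(d,p)+v[4+2*k:6+2*k]-x)
    return np.r_[r,v[4:]*0.4]
from scipy.optimize import least_squares
for loss in ("linear","soft_l1"):
    m=least_squares(res,np.r_[ax,th,.15,np.zeros(8)],loss=loss);print(m.x.round(4));print(m.fun.round(1))
```

```text
ptr all [0.5652 0.1443 0.1399] [1.1, 0.1, 0.5, 0.1]
ptr st [0.5649 0.1431 0.1406] [0.1, 0.1]
[ 0.5094  0.1336  0.2105  0.1447  0.1354  0.5207 -0.402  -0.5306  0.3671
 -0.6739  0.8207  0.5265]
[ 0.   0.3  0.2 -0.1 -0.2 -0.4 -0.1  0.1  0.   1.3  0.2 -0.6 -0.1 -0.6
  0.5  0.3 -0.2 -0.6  0.2  0.3 -0.6  0.2 -0.3 -0.7  0.1  1.   0.1  0.1
 -0.1 -0.6  0.1  0.2 -0.2 -0.2  0.1 -0.3  0.3  0.2]
[ 0.5097  0.1337  0.2105  0.1444  0.1428  0.3219 -0.409  -0.4779  0.3712
 -0.5905  0.7558  0.5768]
[ 0.   0.4  0.2 -0.1 -0.2 -0.4 -0.1  0.   0.   1.5  0.1 -0.4 -0.1 -0.4
  0.5  0.2 -0.2 -0.6  0.2  0.2 -0.6  0.2 -0.3 -0.7  0.1  1.1  0.1  0.2
 -0.1 -0.5  0.1  0.1 -0.2 -0.2  0.1 -0.2  0.3  0.2]
```

Run:
```python
from h import *
plan([0.510,0.1335,0.15],3.90)
```

```text
shift [-0.0894 -0.0476  0.1905] rotvec [ 1.000e-04 -0.000e+00 -5.987e-01] yaw now -2.9819
```

Emit:
jog_arm(
  increments=[
    [-0.03, -0.016, 0.03, 0, 0, -0.12, 0.094],
    [-0.06, -0.032, 0.06, 0, 0, -0.24, 0.094],
    [-0.0894, -0.0476, 0.09, 0, 0, -0.36, 0.094],
    [-0.0894, -0.0476, 0.12, 0, 0, -0.48, 0.094],
    [-0.0894, -0.0476, 0.13, 0, 0, -0.6, 0.094],
    [-0.0894, -0.0476, 0.14, 0, 0, -0.6, 0.094],
    [-0.0894, -0.0476, 0.14, 0, 0, -0.6, 0.094],
  ],
)

```text
clock: 4.8
position: [0.5096, 0.1334, 0.1996]
eef_rot: [-0.001, -0.369, 0.929, 0.0]
wrist_force: [0.0, 1.0, 0.2]
finger_gap: 1.002
```

Run:
```python
from h import *
s=state();print(s["position"],yawnow(),s["joint_positions"])
w=shot("wrist","w3")
print("tip",proj(w,np.array([.510,.1335,.092])),"ptr",proj(w,np.array([.5630,.145,.144])))
plan([0.510,0.1335,0.036],3.90)
```

```text
[0.50961367 0.13338381 0.19958969] -2.3856 [-0.60601085  0.25717512  0.3433294   1.87260451 -0.10001412  1.02986309
  2.10538359]
tip [276.96317635 211.07210217] ptr [242.63287096 282.91487267]
shift [ 0.000e+00 -1.000e-04  1.645e-01] rotvec [ 0.0002 -0.0001 -0.0022] yaw now -2.3853
```

View pics/w3.png

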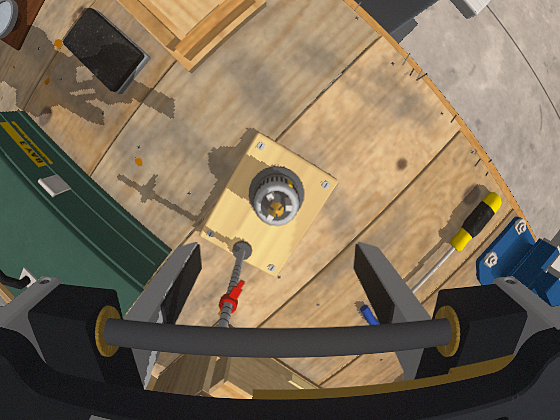

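Emit:
jog_arm(
  increments=[
    [0, 0, 0.03, 0, 0, 0, 0.094],
    [0, 0, 0.06, 0, 0, 0, 0.094],
    [0, 0, 0.09, 0, 0, 0, 0.094],
    [0, 0, 0.12, 0, 0, 0, 0.094],
    [0, 0, 0.145, 0, 0, 0, 0.094],
    [0, 0, 0.16, 0, 0, 0, 0.094],
    [0, 0, 0.163, 0, 0, 0, 0.094],
    [0, 0, 0.163, 0, 0, 0, 0.094],
  ],
)

```text
clock: 5.65
position: [0.5104, 0.1338, 0.0382]
eef_rot: [0.0, -0.369, 0.93, 0.0]
wrist_force: [0.9, -0.5, 1.0]
finger_gap: 0.999
```

Emit:
jog_arm(
  increments=[
    [0, 0, 0, 0, 0, 0, 0.06],
    [0, 0, 0, 0, 0, 0, 0.04],
    [0, 0, 0, 0, 0, 0, 0.04],
    [0, 0, 0, 0, 0, 0, 0.04],
    [0, 0, 0, 0, 0, 0, 0.04],
    [0, 0, 0, 0, 0, 0, 0.04],
  ],
  squeeze=40,
)

```text
clock: 6.25
position: [0.5104, 0.1338, 0.0383]
eef_rot: [0.0, -0.369, 0.93, 0.0]
wrist_force: [-0.6, -0.4, 0.8]
finger_gap: 0.526
```

Run:
```python
from h import *
s=state();print(s)
w=shot("wrist","w4");shot("scene","s4")
```

```text
{'clock': 6.25, 'joint_positions': array([-0.54724675,  0.48924952,  0.28648577,  1.9897498 , -0.21040091,
        0.69005931,  2.19603349]), 'joint_vel': array([ 0.00060625,  0.00291573,  0.00100878,  0.00039342, -0.00080515,
       -0.00085404, -0.00069259]), 'joint_torque': array([-2.41974910e-02, -7.64709735e+01,  6.75936654e+00, -2.96139944e+01,
        4.93068143e-02,  5.33720234e-02, -3.73144649e-03]), 'position': array([0.51039238, 0.13377652, 0.03829572]), 'eef_rot': array([ 2.61574730e-04, -3.68561088e-01,  9.29603492e-01,  5.27018601e-05]), 'wrist_force': array([-0.5549118 , -0.36139676,  0.80305376]), 'ft_torque': array([0.03710099, 0.03279709, 0.0086837 ]), 'finger_gap': 0.5263722314820938}
```

View pics/w4.png

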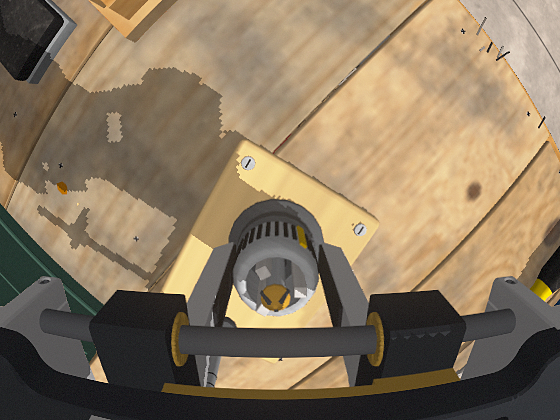

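Emit:
jog_arm(
  increments=[
    [0, 0, 0, 0, 0, 0, 0.04],
    [0, 0, 0, 0, 0, 0, 0.04],
    [0, 0, 0, 0, 0, 0, 0.04],
  ],
)

```text
clock: 6.65
position: [0.5111, 0.1331, 0.0383]
eef_rot: [0.001, -0.368, 0.93, -0.0]
wrist_force: [1.6, -1.6, -0.5]
finger_gap: 0.487
```

Emit:
jog_arm(
  increments=[
    [0, 0, 0, 0, 0, 0.08, 0.04],
    [0, 0, 0, 0, 0, 0.16, 0.04],
    [0, 0, 0, 0, 0, 0.24, 0.04],
    [0, 0, 0, 0, 0, 0.32, 0.04],
    [0, 0, 0, 0, 0, 0.4, 0.04],
    [0, 0, 0, 0, 0, 0.48, 0.04],
    [0, 0, 0, 0, 0, 0.56, 0.04],
    [0, 0, 0, 0, 0, 0.64, 0.04],
    [0, 0, 0, 0, 0, 0.72, 0.04],
    [0, 0, 0, 0, 0, 0.72, 0.04],
  ],
)

```text
clock: 7.65
position: [0.5108, 0.1338, 0.0383]
eef_rot: [0.001, -0.017, 1.0, 0.0]
wrist_force: [-0.5, 3.4, 1.8]
finger_gap: 0.487
```

Run:
```python
from h import *
s=state();print(s["position"],yawnow(),s["wrist_force"],s["ft_torque"],s["finger_gap"])
w=shot("wrist","w5")
```

```text
[0.51084352 0.13377445 0.03830751] -3.1081 [-0.46153888  3.40340229  1.80109362] [ 1.05140461  0.35590674 -0.09135349] 0.4866406209261187
```

View pics/w5.png

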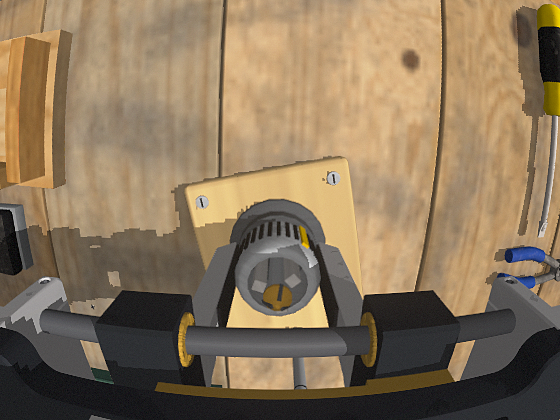

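The yellow mark at (305,238) turned with the fingers (0.72 rad) and the jaws are closing. Continuing.

Emit:
jog_arm(
  increments=[
    [0, 0, 0, 0, 0, 0.08, 0.04],
    [0, 0, 0, 0, 0, 0.16, 0.04],
    [0, 0, 0, 0, 0, 0.24, 0.04],
    [0, 0, 0, 0, 0, 0.24, 0.04],
  ],
)

```text
clock: 8.1
position: [0.5109, 0.1341, 0.0384]
eef_rot: [0.001, 0.101, 0.995, 0.0]
wrist_force: [-0.4, 2.6, 1.1]
finger_gap: 0.483
```

Run:
```python
from h import *
s=state();print(s["position"],yawnow(),s["wrist_force"],s["ft_torque"],s["finger_gap"])
```

```text
[0.51088579 0.13405565 0.03836657] 2.9392 [-0.38051014  2.6245265   1.06735535] [ 0.89866804  0.00796202 -0.05700595] 0.4834613850654471
```

Emit:
jog_arm(
  increments=[
    [0, 0, 0, 0, 0, 0.06, 0.04],
    [0, 0, 0, 0, 0, 0.12, 0.04],
    [0, 0, 0, 0, 0, 0.15, 0.04],
    [0, 0, 0, 0, 0, 0.15, 0.04],
  ],
)

```text
clock: 8.5
position: [0.5109, 0.1342, 0.0383]
eef_rot: [0.001, 0.174, 0.985, 0.0]
wrist_force: [0.6, 3.0, 0.5]
finger_gap: 0.483
```

Run:
```python
from h import *
s=state();print(s["position"],yawnow(),s["wrist_force"],s["ft_torque"],s["finger_gap"])
w=shot("wrist","w6")
```

```text
[0.51091259 0.1342259  0.03833324] 2.7915 [0.58374623 3.01382369 0.5146332 ] [ 0.839394   -0.11251979 -0.10085377] 0.4829722975924105
```

View pics/w6.png

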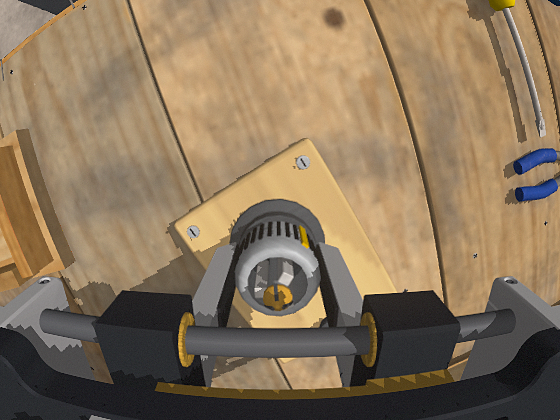

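Emit:
jog_arm(
  increments=[
    [0, 0, 0, 0, 0, 0, 0.07],
    [0, 0, 0, 0, 0, 0, 0.07],
    [0, 0, 0, 0, 0, 0, 0.07],
    [0, 0, 0, 0, 0, -0.1, 0.07],
    [0, 0, 0, 0, 0, -0.2, 0.07],
    [0, 0, 0, 0, 0, -0.32, 0.07],
    [0, 0, 0, 0, 0, -0.44, 0.07],
    [0, 0, 0, 0, 0, -0.55, 0.07],
    [0, 0, 0, 0, 0, -0.55, 0.07],
    [0, 0, 0, 0, 0, -0.55, 0.04],
    [0, 0, 0, 0, 0, -0.55, 0.04],
    [0, 0, 0, 0, 0, -0.55, 0.04],
    [0, 0, 0, 0, 0, -0.55, 0.04],
    [0, 0, 0, 0, 0, -0.55, 0.04],
    [0, 0, 0, 0, 0, -0.55, 0.04],
    [0, 0, 0, 0, 0, -0.55, 0.04],
  ],
)

```text
clock: 10.15
position: [0.511, 0.1337, 0.0383]
eef_rot: [0.001, -0.1, 0.995, -0.0]
wrist_force: [1.1, -5.2, -1.6]
finger_gap: 0.485
```

Run:
```python
from h import *
s=state();print(s["position"],yawnow(),s["wrist_force"],s["ft_torque"],s["finger_gap"])
w=shot("wrist","w7")
```

```text
[0.51099653 0.1337433  0.03832353] -2.9419 [ 1.10106969 -5.20045328 -1.61748222] [-1.16833408 -0.22581367 -0.07624853] 0.4850341539068495
```

View pics/w7.png

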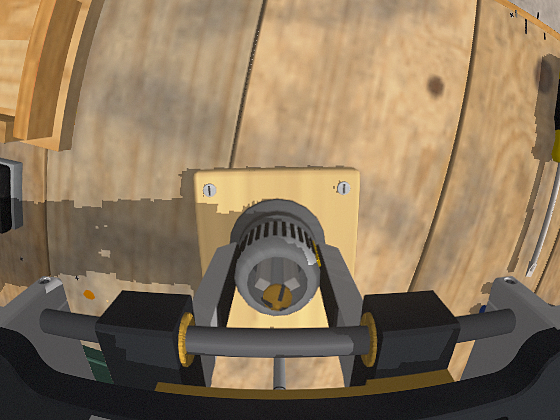

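Regripped: the yellow mark stayed back on the right at (318,255). Turning in small steps while watching the torque.

Emit:
jog_arm(
  increments=[
    [0, 0, 0, 0, 0, 0.05, 0.04],
    [0, 0, 0, 0, 0, 0.1, 0.04],
    [0, 0, 0, 0, 0, 0.1, 0.04],
  ],
)

```text
clock: 10.5
position: [0.511, 0.1338, 0.0383]
eef_rot: [0.001, -0.049, 0.999, -0.0]
wrist_force: [0.1, -2.1, 0.3]
finger_gap: 0.488
```

Run:
```python
from h import *
s=state();print(s["position"],yawnow(),s["wrist_force"],s["ft_torque"],s["finger_gap"])
```

```text
[0.51097517 0.13380935 0.03830391] -3.0428 [ 0.0557445  -2.09597426  0.29920453] [-0.54000672 -0.05781776  0.00476903] 0.4884341659419999
```

Emit:
jog_arm(
  increments=[
    [0, 0, 0, 0, 0, 0.05, 0.04],
    [0, 0, 0, 0, 0, 0.08, 0.04],
    [0, 0, 0, 0, 0, 0.08, 0.04],
  ],
)

```text
clock: 10.8
position: [0.5117, 0.1339, 0.0384]
eef_rot: [0.002, -0.01, 1.0, -0.0]
wrist_force: [6.2, -2.4, -5.4]
finger_gap: 0.486
```

Run:
```python
from h import *
s=state();print(s["position"],yawnow(),s["wrist_force"],s["ft_torque"],s["finger_gap"])
w=shot("wrist","w8")
```

```text
[0.51166576 0.13388657 0.0383552 ] -3.122 [ 6.18989978 -2.40568696 -5.35151416] [-0.47963737 -1.33386086  0.62105318] 0.48619701446453767
```

View pics/w8.png

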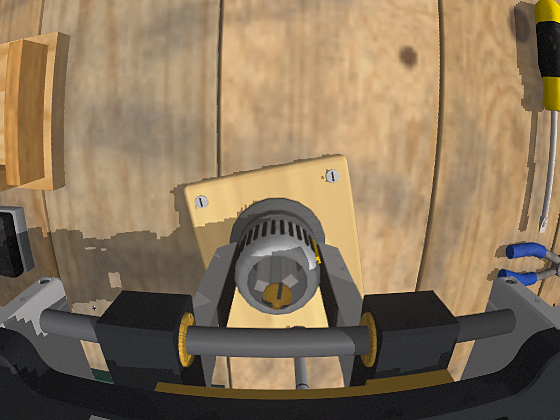

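Emit:
jog_arm(
  increments=[
    [0, 0, 0, 0, 0, 0.04, 0.04],
    [0, 0, 0, 0, 0, 0.06, 0.04],
    [0, 0, 0, 0, 0, 0.06, 0.04],
  ],
)

```text
clock: 11.15
position: [0.5124, 0.1339, 0.0384]
eef_rot: [0.002, 0.019, 1.0, -0.0]
wrist_force: [6.4, -3.1, -5.0]
finger_gap: 0.484
```

Run:
```python
from h import *
s=state();print(s["position"],yawnow(),s["wrist_force"],s["ft_torque"],s["finger_gap"])
w=shot("wrist","w9")
cv2.imwrite("pics/z9.png",np.hstack([cv2.resize(cv2.imread(f"pics/{k}.png")[190:330,220:340],(390,455),interpolation=cv2.INTER_CUBIC) for k in("w8","w9")]))
```

```text
[0.51241093 0.13389734 0.03842847] 3.103 [ 6.39802543 -3.05283349 -4.96497956] [-0.63515718 -1.45911791  0.71110455] 0.4835902967878684
```

View pics/z9.png

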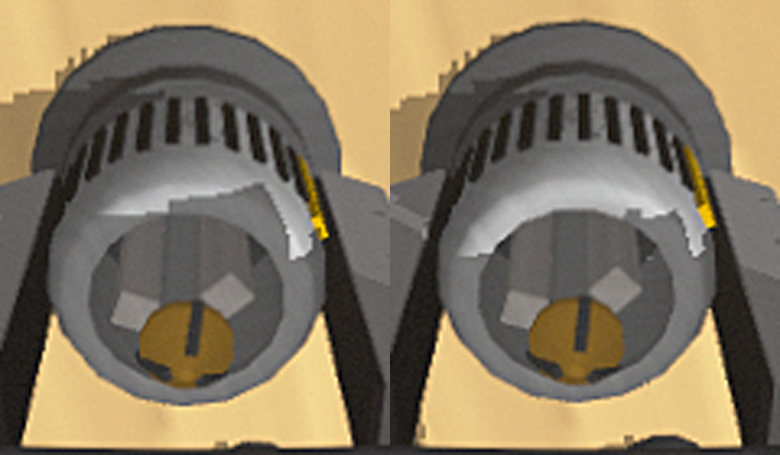

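The torque levels off at 0.7 N m with the fingers slipping slightly on the sleeve, so it is at its firm stop. Releasing and going up.

Emit:
jog_arm(
  increments=[
    [0, 0, 0, 0, 0, 0, 0.07],
    [0, 0, 0, 0, 0, 0, 0.094],
    [0, 0, 0, 0, 0, 0, 0.094],
    [0, 0, 0, 0, 0, 0, 0.094],
    [0, 0, -0.03, 0, 0, 0, 0.094],
    [0, 0, -0.07, 0, 0, 0, 0.094],
    [0, 0, -0.12, 0, 0, 0, 0.094],
    [0, 0, -0.17, 0, 0, 0, 0.094],
    [0, 0, -0.22, 0, 0, 0, 0.094],
    [0, 0, -0.26, 0, 0, 0, 0.094],
    [0, 0, -0.26, 0, 0, 0, 0.094],
    [0, 0, -0.26, 0, 0, 0, 0.094],
  ],
)

```text
clock: 12.4
position: [0.5112, 0.1343, 0.2988]
eef_rot: [0.003, 0.019, 1.0, 0.0]
wrist_force: [0.2, 0.2, -1.2]
finger_gap: 1.002
```

Run:
```python
from h import *
s=state();print(s["position"],yawnow(),s["joint_positions"],s["wrist_force"])
w=shot("wrist","w10");t=shot("top");sc=shot("scene","s10")
print("tip exp",proj(w,np.array([.510,.1335,.092])),proj(w,np.array([.511,.1335,.092])))
c=proj(w,np.array([.53,.138,.092])).astype(int);print(c)
cv2.imwrite("pics/z10.png",cv2.resize(w["pixels"][c[1]-60:c[1]+60,c[0]-60:c[0]+60,::-1],(600,600),interpolation=cv2.INTER_CUBIC))
o={}
for l in ["lens_centre","loupe_handle"]:
    for d in (t,sc,w):
        r=place_of(l,d); print(l,d["n"],[(np.round(x["centre"],1),round(x["p"],2)) for x in r[:2]])
cv2.imwrite("pics/zl.png",np.hstack([cv2.resize(t["pixels"][160:240,360:420,::-1],(390,520),interpolation=cv2.INTER_CUBIC),cv2.resize(sc["pixels"][245:325,345:405,::-1],(390,520),interpolation=cv2.INTER_CUBIC)]))
```

```text
[0.5112169  0.1342899  0.29879836] 3.1039 [-0.86257739  0.18243839  0.62950438  1.75372902 -0.11211761  1.23646796
  1.3284536 ] [ 0.24662114  0.24195184 -1.19810672]
tip exp [277.27958361 186.13645916] [277.30995035 186.94399438]
[281 201]
lens_centre top [(array([385.9, 179.8]), 0.79)]
lens_centre scene [(array([375.5, 262.2]), 0.73)]
lens_centre wrist [(array([ 27.2, 230.9]), 0.88)]
loupe_handle top [(array([387.5, 206.1]), 0.59), (array([380. , 183.4]), 0.21)]
loupe_handle scene [(array([368.1, 276.5]), 0.8), (array([225.8, 184.9]), 0.47)]
loupe_handle wrist [(array([ 11.8, 193.7]), 0.81)]
```

View pics/z10.png

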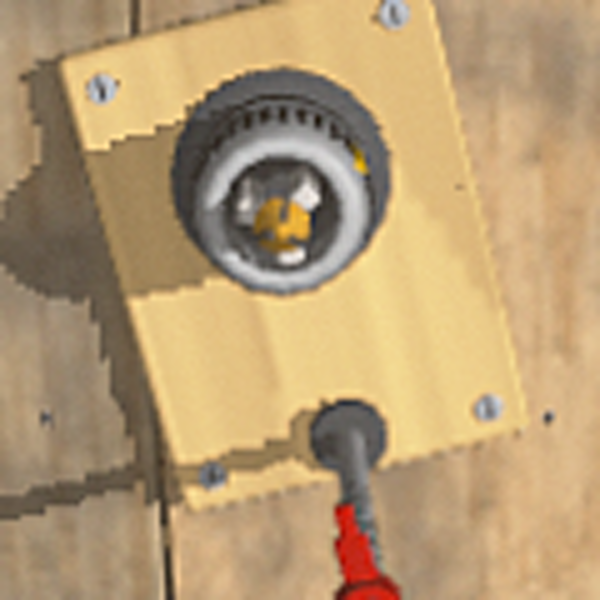

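View pics/zl.png

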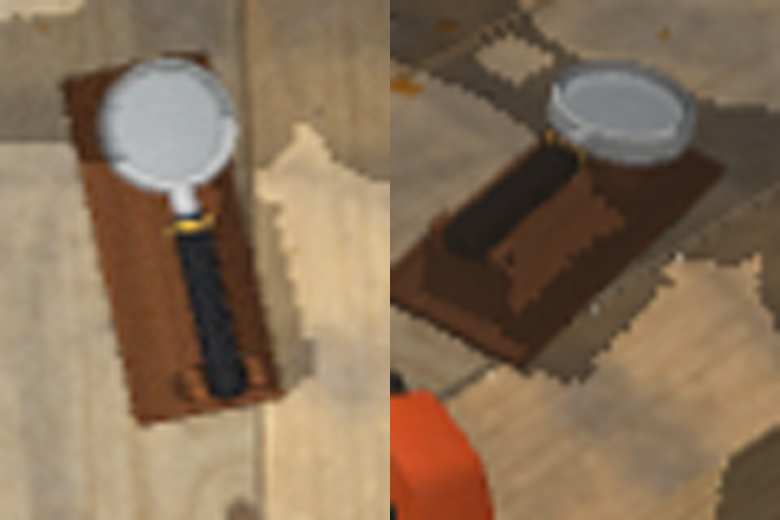

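Run:
```python
from h import *
t=shot("top");s=shot("scene")
print(tri([(t,(386,179.1)),(s,(380.7,262.2))]),tri([(t,(392.5,208)),(s,(363.8,275.8))]))
L=atz(t,(386,179.1),.042);E=atz(t,(395.1,220.8),.045);G=atz(t,(389.5,194.6),.045)
print(L,G,E,np.linalg.norm((L-E)[:2]),np.linalg.norm((L-G)[:2]))
ph=np.arctan2(*(L-E)[[1,0]]);H=L[:2]-.08*np.array([np.cos(ph),np.sin(ph)]);print(ph,H)
plan([H[0],H[1],0.25],ph+np.pi-2*np.pi*0)
plan([H[0],H[1],0.25],ph)
```

```text
(array([ 0.5826667 , -0.32911296,  0.03514262]), [0.3, 0.4]) (array([ 0.49732601, -0.3434635 ,  0.03911688]), [0.2, 0.2])
[ 0.58227212 -0.32800872  0.042     ] [ 0.53625243 -0.33532306  0.045     ] [ 0.46008795 -0.34797279  0.045     ] 0.12380442880888783 0.04659734128200523
0.16196204279766746 [ 0.5033191  -0.34090912]
shift [-0.01   -0.4749  0.0487] rotvec [-0.0014  0.0042 -0.2001] yaw now 3.1035
shift [-0.01   -0.4749  0.0487] rotvec [6.2000e-03 2.0000e-03 2.9415e+00] yaw now 3.1035
```

The jaws are tight around the bit and the tip is unmoved at (277,186). The loupe geometry checks out: the handle's end lies 124 mm from the lens and its ferrule 47 mm. Moving above the handle.

Emit:
jog_arm(
  increments=[
    [0, -0.03, 0, 0, 0, -0.02, 0.094],
    [0, -0.07, 0, 0, 0, -0.04, 0.094],
    [0, -0.11, 0.01, 0, 0, -0.06, 0.094],
    [0, -0.15, 0.01, 0, 0, -0.08, 0.094],
    [-0.01, -0.19, 0.02, 0, 0, -0.1, 0.094],
    [-0.01, -0.23, 0.03, 0, 0, -0.12, 0.094],
    [-0.01, -0.27, 0.04, 0, 0, -0.14, 0.094],
    [-0.01, -0.31, 0.05, 0, 0, -0.16, 0.094],
    [-0.01, -0.35, 0.05, 0, 0, -0.18, 0.094],
    [-0.01, -0.39, 0.05, 0, 0, -0.2, 0.094],
    [-0.01, -0.43, 0.05, 0, 0, -0.2, 0.094],
    [-0.01, -0.46, 0.05, 0, 0, -0.2, 0.094],
    [-0.01, -0.475, 0.05, 0, 0, -0.2, 0.094],
    [-0.01, -0.475, 0.05, 0, 0, -0.2, 0.094],
    [-0.01, -0.475, 0.05, 0, 0, -0.2, 0.094],
  ],
)

```text
clock: 14.45
position: [0.5033, -0.3407, 0.2485]
eef_rot: [0.002, -0.081, 0.997, -0.001]
wrist_force: [-1.0, -0.2, -0.2]
finger_gap: 1.004
```

Run:
```python
from h import *
s=state();print(s["position"],yawnow(),s["joint_positions"],s["eef_rot"])
w=shot("wrist","w11")
for l in ["lens_centre","loupe_handle"]: print(l,[(np.round(x["centre"],1),round(x["p"],2)) for x in place_of(l,w)[:2]])
for P in ([.5823,-.328,.04],[.5033,-.3409,.041],[.4613,-.3477,.041]): print(proj(w,np.array(P)))
```

```text
[ 0.50330969 -0.34066394  0.24845072] -2.9799 [-0.03857867  0.43833012  0.79164284  1.63262158 -0.3312708   1.20610695
  2.55691026] [ 1.94075421e-03 -8.07662191e-02  9.96731032e-01 -5.48518030e-04]
lens_centre [(array([281.5, 245.2]), 0.6)]
loupe_handle [(array([275.9, 188.3]), 0.66)]
[277.85186035 248.31407429]
[277.93674451 187.38669309]
[278.02583865 152.44722186]
```

View pics/w11.png

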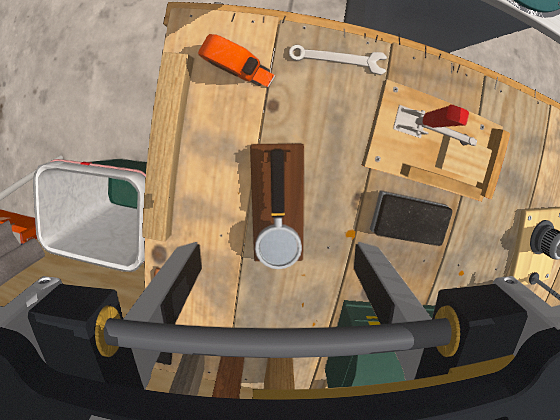

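Emit:
jog_arm(
  increments=[
    [0, 0, 0.04, 0, 0, 0, 0.094],
    [0, 0, 0.08, 0, 0, 0, 0.094],
    [0, 0, 0.12, 0, 0, 0, 0.094],
    [0, 0, 0.15, 0, 0, 0, 0.094],
    [0, 0, 0.15, 0, 0, 0, 0.094],
  ],
)

```text
clock: 15.1
position: [0.5032, -0.3378, 0.0955]
eef_rot: [0.0, -0.082, 0.997, 0.001]
wrist_force: [-0.2, -0.0, 0.4]
finger_gap: 1.0
```

Run:
```python
from h import *
s=state();print(s["position"],yawnow(),s["joint_positions"],s["eef_rot"],s["wrist_force"])
w=shot("wrist","w12")
for P in ([.5823,-.328,.04],[.5033,-.3409,.041],[.4613,-.3477,.041]): print(proj(w,np.array(P)))
plan([.5033,-.3409,.022],.162+np.pi)
```

```text
[ 0.50318954 -0.33780909  0.09554194] -2.9771 [ 0.03536932  0.60395891  0.69151533  1.77204461 -0.46803644  0.93756683
  2.66002596] [ 3.31762969e-05 -8.21741563e-02  9.96617434e-01  1.04714934e-03] [-0.19344441 -0.02340869  0.41852196]
[273.96791279 315.88760914]
[273.92192017 228.51108255]
[274.05915382 172.94850984]
shift [ 0.0013 -0.0018  0.0761] rotvec [0.0001 0.0025 0.0021] yaw now -2.9775
```

View pics/w12.png

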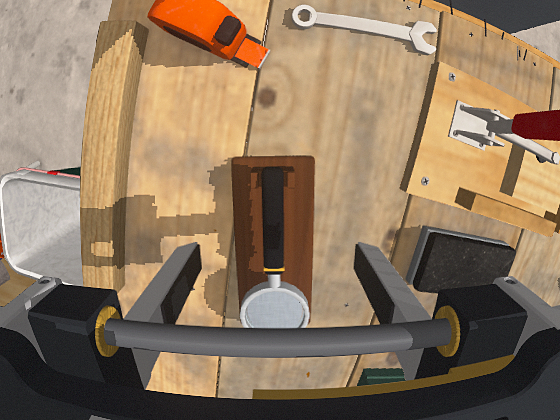

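Emit:
jog_arm(
  increments=[
    [0, 0, 0.025, 0, 0, 0, 0.094],
    [0.001, -0.001, 0.05, 0, 0, 0, 0.094],
    [0.001, -0.002, 0.065, 0, 0.002, 0.002, 0.094],
    [0.001, -0.002, 0.073, 0, 0.002, 0.002, 0.094],
    [0.001, -0.002, 0.073, 0, 0.002, 0.002, 0.094],
  ],
)

```text
clock: 15.65
position: [0.5039, -0.3411, 0.0254]
eef_rot: [0.0, -0.081, 0.997, 0.0]
wrist_force: [0.1, -0.5, -0.1]
finger_gap: 1.001
```

Run:
```python
from h import *
s=state();print(s["position"],yawnow(),s["joint_positions"],s["eef_rot"],s["wrist_force"])
w=shot("wrist","w13")
```

```text
[ 0.50389149 -0.34107919  0.02544324] -2.9793 [ 0.08861154  0.69948169  0.62430491  1.79746421 -0.54038121  0.82150246
  2.71332996] [ 2.57764622e-04 -8.10785460e-02  9.96707681e-01  2.86089191e-05] [ 0.09912665 -0.46859827 -0.09595126]
```

View pics/w13.png

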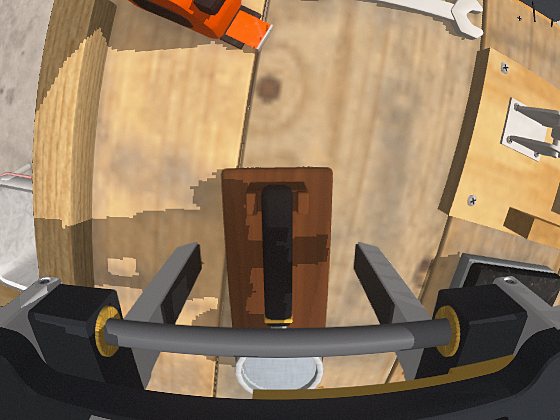

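Emit:
jog_arm(
  increments=[
    [0, 0, 0.003, 0, 0, 0, 0.05],
    [0, 0, 0.003, 0, 0, 0, 0.03],
    [0, 0, 0.003, 0, 0, 0, 0.01],
    [0, 0, 0.003, 0, 0, 0, 0.01],
    [0, 0, 0.003, 0, 0, 0, 0.01],
    [0, 0, 0.003, 0, 0, 0, 0.01],
    [0, 0, 0.003, 0, 0, 0, 0.01],
    [0, 0, 0.003, 0, 0, 0, 0.01],
    [0, 0, 0.003, 0, 0, 0, 0.01],
    [0, 0, 0.003, 0, 0, 0, 0.01],
    [0, 0, 0.003, 0, 0, 0, 0.01],
    [0, 0, 0.003, 0, 0, 0, 0.01],
    [0, 0, 0.003, 0, 0, 0, 0.01],
    [0, 0, 0.003, 0, 0, 0, 0.01],
  ],
  squeeze=35,
)

```text
clock: 17.1
position: [0.5041, -0.3413, 0.023]
eef_rot: [0.001, -0.081, 0.997, -0.0]
wrist_force: [-0.7, 0.1, -0.5]
finger_gap: 0.167
```

Emit:
jog_arm(
  increments=[
    [0, 0, -0.01, 0, 0, 0, 0.01],
    [0, 0, -0.03, 0, 0, 0, 0.01],
    [0, 0, -0.055, 0, 0, 0, 0.01],
    [0, 0, -0.085, 0, 0, 0, 0.01],
    [0, 0, -0.115, 0, 0, 0, 0.01],
    [0, 0, -0.145, 0, 0, 0, 0.01],
    [0, 0, -0.175, 0, 0, 0, 0.01],
    [0, 0, -0.2, 0, 0, 0, 0.01],
    [0, 0, -0.215, 0, 0, 0, 0.01],
    [0, 0, -0.22, 0, 0, 0, 0.01],
    [0, 0, -0.22, 0, 0, 0, 0.01],
    [0, 0, -0.22, 0, 0, 0, 0.01],
  ],
)

```text
clock: 18.3
position: [0.5035, -0.3409, 0.2419]
eef_rot: [-0.0, -0.081, 0.997, 0.0]
wrist_force: [0.1, -0.4, -0.4]
finger_gap: 0.162
```

Run:
```python
from h import *
s=state();print(s["position"],yawnow(),s["joint_positions"],s["eef_rot"],s["wrist_force"],s["finger_gap"])
w=shot("wrist","w14");shot("scene","s14")
```

```text
[ 0.50350021 -0.34088042  0.24190113] -2.9793 [-0.03563252  0.44789461  0.78952199  1.63635429 -0.33652838  1.19940092
  2.56156656] [-7.90403342e-05 -8.10626544e-02  9.96708977e-01  2.36548287e-04] [ 0.13963366 -0.41823915 -0.39270714] 0.16221468413408627
```

View pics/w14.png

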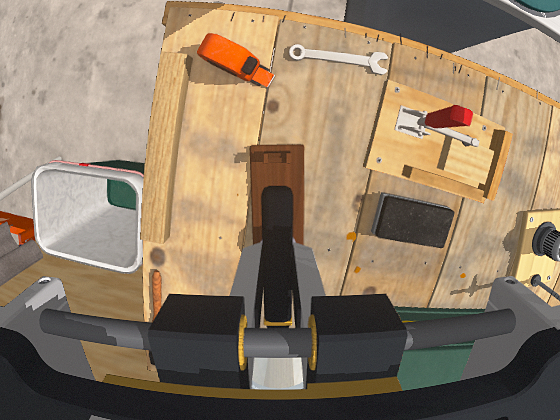

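View pics/s14.png

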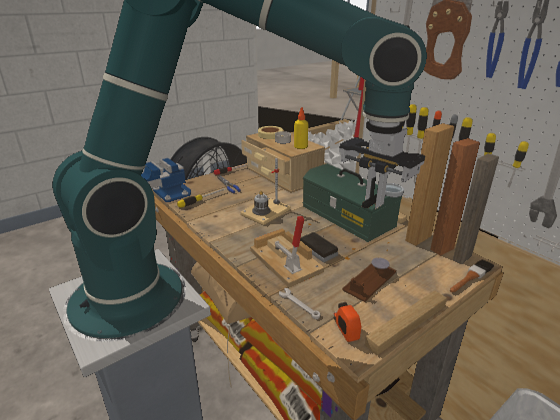

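Run:
```python
from h import *
plan([.4325,.1170,.24],.21+np.pi)
```

```text
shift [-0.0039  0.4634  0.0021] rotvec [ 0.0004 -0.0004 -0.0478] yaw now -2.9794
```

Emit:
jog_arm(
  increments=[
    [0, 0.01, -0.01, 0, 0, 0, 0.01],
    [0, 0.03, -0.025, 0, 0, 0, 0.01],
    [0, 0.06, -0.035, 0, 0, 0, 0.01],
    [0, 0.09, -0.04, 0, 0, 0, 0.01],
    [0, 0.12, -0.04, 0, 0, 0, 0.01],
    [0, 0.15, -0.04, 0, 0, -0.01, 0.01],
    [0, 0.18, -0.04, 0, 0, -0.01, 0.01],
    [0, 0.21, -0.04, 0, 0, -0.02, 0.01],
    [0, 0.24, -0.04, 0, 0, -0.02, 0.01],
    [0, 0.27, -0.04, 0, 0, -0.03, 0.01],
    [0, 0.3, -0.04, 0, 0, -0.03, 0.01],
    [0, 0.33, -0.04, 0, 0, -0.04, 0.01],
    [-0.001, 0.36, -0.035, 0, 0, -0.04, 0.01],
    [-0.002, 0.39, -0.025, 0, 0, -0.05, 0.01],
    [-0.003, 0.415, -0.015, 0, 0, -0.048, 0.01],
    [-0.004, 0.44, -0.005, 0, 0, -0.048, 0.01],
    [-0.004, 0.455, 0, 0, 0, -0.048, 0.01],
    [-0.004, 0.463, 0, 0, 0, -0.048, 0.01],
    [-0.004, 0.463, 0, 0, 0, -0.048, 0.01],
    [-0.004, 0.463, 0, 0, 0, -0.048, 0.01],
  ],
)

```text
clock: 20.4
position: [0.433, 0.1158, 0.2426]
eef_rot: [0.0, -0.104, 0.995, 0.0]
wrist_force: [0.6, -0.5, -0.5]
finger_gap: 0.168
```

Run:
```python
from h import *
s=state();print(s["position"],yawnow(),s["joint_positions"],s["eef_rot"],s["wrist_force"],s["finger_gap"])
w=shot("wrist","w15");sc=shot("scene","s15");t=shot("top","t15")
for d in (w,sc,t):
  for l in ["lens_centre","marker_pointer"]: print(d["n"],l,[(np.round(x["centre"],1),round(x["p"],2)) for x in place_of(l,d)[:2]])
u=np.array([np.cos(.21),np.sin(.21)])
L=np.r_[s["position"][:2]+.079*u,s["position"][2]+.017];print(L,proj(sc,L),proj(t,L))
plan([.4325,.1170,.127],.21+np.pi)
cv2.imwrite("pics/z15.png",np.hstack([cv2.resize(sc["pixels"][120:220,220:310,::-1],(400,444),interpolation=cv2.INTER_CUBIC),cv2.resize(t["pixels"][140:240,180:270,::-1],(400,444),interpolation=cv2.INTER_CUBIC)]))
```

```text
[0.43298011 0.11580395 0.24259156] -2.9322 [-0.8287455   0.0514485   0.5203253   2.00014648 -0.02923323  1.09663896
  1.48449572] [ 1.17813783e-04 -1.04483214e-01  9.94526612e-01  2.47869698e-04] [ 0.59076832 -0.51854282 -0.53304749] 0.16790014797547573
wrist lens_centre [(array([278.8, 368. ]), 0.58)]
wrist marker_pointer []
scene lens_centre [(array([260.1, 144.6]), 0.61)]
scene marker_pointer [(array([269.7, 167.4]), 0.54)]
top lens_centre [(array([156.2, 245.7]), 0.45)]
top marker_pointer [(array([220.5, 181. ]), 0.59)]
[0.51024455 0.13227228 0.25959156] [259.40737281 143.23849896] [217.12440013 197.58513407]
shift [0.     0.0005 0.1151] rotvec [ 0.0004 -0.0003 -0.0001] yaw now -2.9316
```

View pics/z15.png

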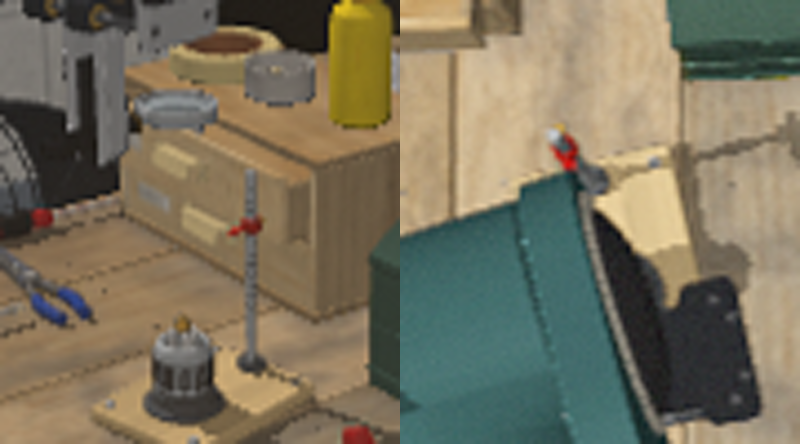

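View pics/w15.png

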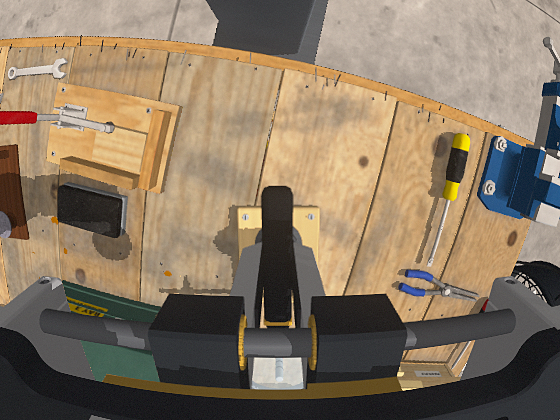

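The lens appears in the scene view at (259.4,144.3), against a predicted (259.4,143.2). Descending.

Emit:
jog_arm(
  increments=[
    [0, 0, 0.015, 0, 0, 0, 0.01],
    [0, 0, 0.035, 0, 0, 0, 0.01],
    [0, 0.0005, 0.055, 0, 0, 0, 0.01],
    [0, 0.0005, 0.075, 0, 0, 0, 0.01],
    [0, 0.0005, 0.09, 0, 0, 0, 0.01],
    [0, 0.0005, 0.102, 0, 0, 0, 0.01],
    [0, 0.0005, 0.11, 0, 0, 0, 0.01],
    [0, 0.0005, 0.115, 0, 0, 0, 0.01],
    [0, 0.0005, 0.115, 0, 0, 0, 0.01],
    [0, 0.0005, 0.115, 0, 0, 0, 0.01],
  ],
)

```text
clock: 21.85
position: [0.4328, 0.117, 0.1275]
eef_rot: [0.0, -0.105, 0.995, 0.0]
wrist_force: [0.0, 0.4, -0.4]
finger_gap: 0.169
```

Run:
```python
from h import *
s=state();print(s["position"],yawnow(),s["eef_rot"],s["wrist_force"],s["finger_gap"])
w=shot("wrist","w16");sc=shot("scene","s16");t=shot("top","t16")
for d in (w,sc,t):
  for l in ["lens_centre","marker_pointer","bit_tip"]: print(d["n"],l,[(np.round(x["centre"],1),round(x["p"],2)) for x in place_of(l,d)[:2]])
u=np.array([np.cos(.21),np.sin(.21)])
L=np.r_[s["position"][:2]+.079*u,s["position"][2]+.017];print(L,proj(sc,L),proj(t,L))
for z in (.14,.144,.148): print(z,proj(sc,np.array([.510+.0528,.1335+.0113,z])))
cv2.imwrite("pics/z16.png",np.hstack([cv2.resize(sc["pixels"][145:215,230:300,::-1],(500,500),interpolation=cv2.INTER_CUBIC),cv2.resize(t["pixels"][160:230,190:230,::-1],(286,500),interpolation=cv2.INTER_CUBIC)]))
```

```text
[0.43278323 0.1170067  0.12748912] -2.9317 [ 4.81404203e-05 -1.04732859e-01  9.94500352e-01  2.76165393e-04] [ 0.03548234  0.36743393 -0.35046147] 0.16938844239112305
wrist lens_centre [(array([279.2, 367.7]), 0.83)]
wrist marker_pointer []
wrist bit_tip []
scene lens_centre [(array([260.2, 178.7]), 0.61)]
scene marker_pointer [(array([257.7, 177.1]), 0.6), (array([269.5, 169.9]), 0.53)]
scene bit_tip []
top lens_centre []
top marker_pointer [(array([217.3, 181.1]), 0.42)]
top bit_tip [(array([226.3, 208.7]), 0.67)]
[0.51004767 0.13347503 0.14448912] [259.94693669 176.45288873] [223.13701035 202.88802421]
0.14 [270.7808128  172.65567532]
0.144 [270.76951518 171.57072068]
0.148 [270.75818628 170.48276168]
```

View pics/z16.png

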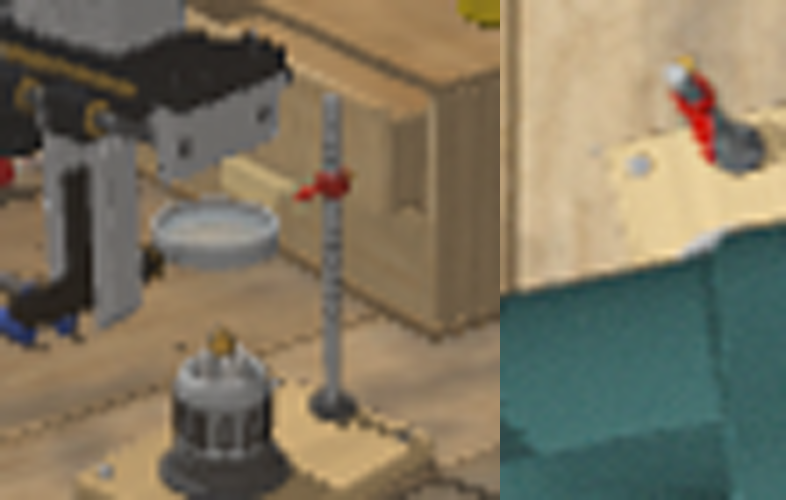

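Run:
```python
from h import *
sc=shot("scene")
a=np.array([.510,.1335]);u=np.array([np.cos(.21),np.sin(.21)])
for n,P,o in [("tip",np.r_[a,.092],(261.2,192.7)),("posttop",np.r_[a+.08*u,.185],(276.3,158.6)),("base",np.r_[a+.08*u,.017],(276.4,202)),("lens",np.r_[a,.1445],(260.2,177.5)),("ptr",np.r_[a+.054*u,.1445],(271.6,172.3))]:
    p=proj(sc,P);print(n,p.round(1),(np.array(o)-p).round(1))
# 1mm along each axis at lens
L=np.r_[a,.1445]
print([(proj(sc,L+e)-proj(sc,L)).round(2) for e in np.eye(3)*.005])
sc0=cv2.imread("pics/s10.png");sc1=sc["pixels"][:,:,::-1]
c=[cv2.resize(i[155:185,255:285],(400,400),interpolation=cv2.INTER_NEAREST) for i in (sc0,sc1)]
cv2.imwrite("pics/z17.png",np.hstack(c))
```

```text
tip [260.3 190.8] [0.9 1.9]
posttop [275.8 158.1] [0.5 0.5]
base [275.9 202. ] [0.5 0. ]
lens [259.9 176.5] [0.3 1. ]
ptr [270.8 171.4] [0.8 0.9]
[array([ 1.24, -0.38]), array([-0.88, -0.5 ]), array([-0.03, -1.39])]
```

View pics/z17.png

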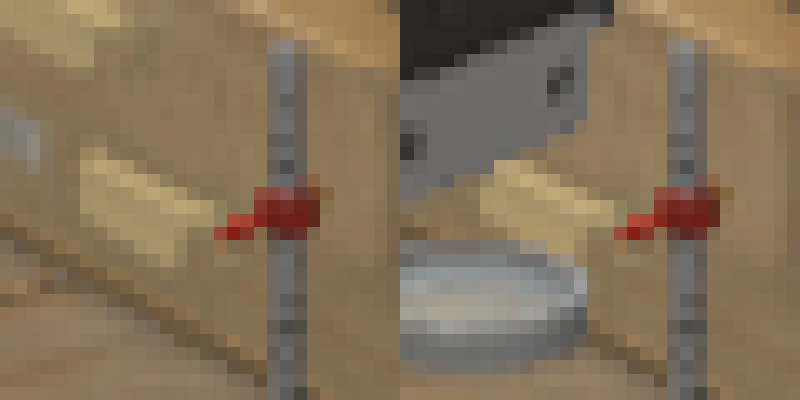

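Emit:
jog_arm(
  increments=[
    [0, 0, 0.0005, 0, 0, 0, 0.01],
    [0, 0, 0.0005, 0, 0, 0, 0.01],
    [0, 0, 0.0005, 0, 0, 0, 0.01],
    [0, 0, 0.0005, 0, 0, 0, 0.01],
    [0, 0, 0.0005, 0, 0, 0, 0.01],
  ],
)

```text
clock: 23.0
position: [0.4325, 0.117, 0.1267]
eef_rot: [-0.0, -0.105, 0.994, 0.0]
wrist_force: [0.5, 0.0, -0.6]
finger_gap: 0.165
```

Run:
```python
from h import *
from m import wcam
from scipy.optimize import least_squares
s=state();print(s["clock"],s["position"],yawnow(),s["joint_vel"].round(4),s["finger_gap"])
w=shot("wrist","w18");sc=shot("scene")
w1=wcam([0.49998,0.13831,0.32037],-2.9847,w);w2=wcam([.41376,.16699,.34087],-2.9797,w);w10=wcam([.51122,.13429,.2988],3.1039,w)
# per view: relative pixel vector ptr-postbase / ptr-tip; solve pointer z
ax=np.array([.5105,.1336]);u=np.array([np.cos(.21),np.sin(.21)])
B=lambda d,o:np.array(o)-proj(d,np.r_[ax+.08*u,.017])
for n,d,tip,base,ptr in [("w1",w1,(273.2,191.5),(276.5,231.5),(275.3,246.3)),("w2",w2,(244,242),(252,271),(244,295.7)),("w10",w10,(277.2,186),(290.6,228),(290.4,242.3)),("sc",sc,(261.2,192.5),(276.4,202),(271.6,172.3))]:
    b=(B(d,base)+np.array(tip)-proj(d,np.r_[ax,.092]))/2
    r=least_squares(lambda z:proj(d,np.r_[ax+.054*u,z[0]])+b-ptr,[.145]);print(n,b.round(1),r.x.round(4),r.fun.round(1))
```

```text
23.0 [0.43254223 0.11696362 0.12665023] -2.9317 [-0.0005 -0.0001 -0.0003 -0.0001 -0.0012 -0.      0.0001] 0.16543294272146006
w1 [ 0.2 -0.4] [0.1444] [-0.2 -0. ]
w2 [ 0.4 -1.5] [0.1468] [-0.5 -0.1]
w10 [ 0.1 -1. ] [0.1427] [-1.2  0.1]
sc [0.6 0.9] [0.1446] [-0.1  0. ]
```

Run:
```python
from cell import *
print(close_job())
```

```text
the job is handed in; nothing more can be done
None
```

I tightened the chuck, moved the loupe over the bit and handed the job in at about 23 s, still gripping the loupe. `close_job()` returned no verdict.

- **Chuck:** I turned the sleeve clockwise about 1.3 rad in two strokes. The torque then levelled off at about 0.7 N m with the fingers slipping slightly, so I take it to be at its firm stop. The wrist picture shows the jaws closed on the bit and the tip unmoved. I could not read the sleeve angle or the jaw forces directly.
- **Loupe:** I lifted it by the handle (finger gap about 15.6 mm) and held it with the handle on the side away from the post.
- **Last checks:**
  - **Height:** I put the lens centre at about z = 0.144 m, from the arm's pose and the loupe's height on its rest. The four views put the pointer at 0.143 to 0.147 m.
  - **Centring:** the lens is within about 2 mm of the bit's axis in the scene picture.
  - **Hold:** the tool was vertical, the arm at rest and the wrist force under 1 N.
- **Disagreements:**
  - **Bit tip height:** triangulating the bit tip gave 82 to 86 mm, against the stated 92 mm. I used the stated height and fitted small pixel offsets for each camera.
  - **Network points:** some of the trained networks' points were several pixels off or on the wrong thing, so I used points I read from the pictures instead.
- **Not checked:** I saw no disturbance of the pointer or the loose tools in the pictures, but did not measure them again at the end.

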